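Square up a row of paper tubes for bundling

ROBOT

A 7-joint arm with a two-finger parallel gripper is mounted at the origin on the work surface. World frame = base frame: x ahead of the robot, y to its left, z up, the work surface at z = 0. Lengths are in m, angles in rad, forces in N, time in s.
With the tool pointing down it reaches from about 0.425 to 0.875 m from the base axis. Payload 4.7 kg.
Tool frame: the origin (TCP) lies midway between the tips of the shut fingers; the grasp point (between the pads) lies 19 mm behind it (robot.tcp_to_grasp is the distance from the TCP to the grasp point, in m); z points along the fingers, y is the line along which they close (so a half turn about z gives the same grasp; the last joint's range is limited). The gripper opens to 87 mm and grips with 3 to 60 N. Pads are 19 mm wide; open, the fingers measure 117 mm over their backs; the gripper's body (75 mm by 190 mm) begins 51 mm behind the grasp point.
Start: joints at [-1.181, 0.321, -0.07, 1.45, 0.023, 1.371, -0.057], TCP at [0.239, 0.605, 0.223] pointing down, gripper open.
Joint ranges: [-2.86, 2.86], [-0.3, 2.09], [-1.38, 1.24], [0.06, 2.45], [-1.56, 4.7], [0.09, 2.05], [-2.69, 2.69]. Speed limits (rad/s): [2.57, 2.57, 3.14, 3.14, 3.14, 3.14, 3.14].

INTERFACE

Orientations are given as a 3x3 rotation matrix whose columns are the frame's x, y, z axes.
In Python, from cell import robot gives the robot as it stands. The module is installed in compiled form; this text tells all that it offers.
- The arm moves only by the shell command python3 -m pendant 'ROWS' [FORCE]. ROWS is JSON, a list of rows, each an object of numbers: "dx", "dy", "dz": the shift along the world's x, y, z in mm; "turn": the turn about the world's z in degrees; "hand": the finger opening in mm, from 0 to 87. A call has 1 to 8 rows; each row is the pose to reach, as a shift and turn from the pose commanded when the call began; what a row does not reach only later rows make up. A row lasts 1/8 s, in which the tool goes at most 62.5 mm and 10.7 degrees, less where a joint would pass 70% of its speed; a pose out of reach is approached as far as the arm can. A call with a gripper value outside its range is refused whole. The fingers move at their own pace and stop on an object; FORCE is the grip in N (left out, the last holds). Time passes only in rows, so rows that repeat a pose let the fingers close. It gives the time, the measured TCP pose, the force, the opening and the grip force at its end, in the units of the state.
- robot.get_state(): the state, without advancing time (a new reading comes with each control period).
- robot.read_camera(name): name is "scene" or "top"; returns a dict with "img" (400x640x3 uint8, red, green, blue), "depth" (400x640 float32, m along the optical axis (not along the pixel's ray), 0 where there is no reading), "intrinsics" (3x3 intrinsics, pixels), "origin" and "attitude" of the camera in the world. Camera axes: x right, y down, z forward; pixel columns grow to the right and rows downward; lengths in m; the calibration is good to about 2 mm. A picture is of the moment at which its call begins.
- robot.sign_off(): hands the job in; it is judged then, once.
Trained networks look in a picture, given as the dict that the camera call returned (one of the last four; its "shot" number tells which), for a name from the list of things; names that differ only in an ending like _2 or _b are one class to them, and where a whole thing is asked for, a point or a joint stands for the part that bears it (a point fixed in the world has none). Each returns a list of dicts, best first, with "p" (0 to 1); they miss things now and then, are a little off and sometimes report something else, mostly with a low value. They report only what shows in the picture. A call takes as long as a camera call. They do not tell look-alikes from the thing itself.
- robot.recognise(picture, target): "centre" ([x, y, z] in m, in world coordinates, good to about 4 mm: the middle of the surface that is visible of it).
The state is a dict: "t": time; "joints": joint angles; "joint_velocities": joint speeds; "tau": joint torques, N m; "tool_pos": TCP position; "eef_rot": TCP orientation; "force": force on the tool from outside, world axes, zero at the start; "ft_torque": the same for the moment, N m; "grip_width": finger opening in m; "grip_force": force on a finger pad.
Only numpy, scipy, OpenCV 4.12 (cv2) and the standard library are available. Lean on these libraries where they do the work, as an engineer would, in place of code of your own. Each camera call takes 0.05 s, during which the arm holds its last target. There are 200 camera calls.

TASK

Get the row of five paper tubes in the bundling cradle ready for strapping: push the two tubes that stick out fully home, so that all five stand against the end stop, then push the sliding side angle in until it packs the row snugly together. Only push: do not lift any tube, and leave the other things on the bench where they are.

Things in the scene. Friction and masses are not known exactly. Their poses are not given: they have to be found in the camera images.
- cradle: flat steel bundling cradle, fixed to the bench, open toward the robot. Origin on the bench, 75 mm short of the end stop's face; x along the tubes into the stop, y left, z up. Floor 250 x 280 mm, top 6 mm above the bench, x -155 to 95, y -150 to 130 mm. The tubes' origins start near y = 80, 41, 3, -36 and -74 mm; three at x = 0 (home, within 2 mm), two at x = -22 to -60 mm, sticking out
- stop_face (a point): middle of the face of the end stop, the upright plate across the cradle's far end, at cradle x = 75 mm, y = -2 mm, 31 mm above the bench; the plate is 236 mm wide, its top 56 mm above the bench. A tube fully home has its far end on this face, its origin at cradle x = 0 and its near end at x = -75 mm
- fixed_face (a point): middle of the inner face of the fixed side angle, the low wall on the left of the row, at cradle y = 100 mm; 145 mm long, top 38 mm above the bench. It does not move; the row is packed against it
- side_angle (a joint): travel in m of the sliding side angle, the low wall right of the row; its inner face is at cradle y = -110 mm + travel. 0 = fully open; grows toward the tubes (cradle +y). Starts at 0.004 to 0.014; about 0.030 when the five tubes are packed tight. Slides at about 2 N, a few N more with tubes pushed along, stays where left
- push_face (a point): point on the outer face of the sliding side angle's upright leg, mid-length, 22 mm above the bench: push here along cradle +y; moves with the angle. The leg is 145 mm long, 5 mm thick, its top 38 mm above the bench (a notch 23 mm wide in the middle goes down to 28 mm). A foot 11 mm above the bench sticks out 26 mm from this face
- tube1: one of five alike brown paper tubes, 150 mm long, 36 mm diameter, about 100 g, stiff, lying on the cradle floor. Origin mid-length on its axis, 24 mm above the bench; x along the tube, the other axes turn as it rolls. The ends, 75 mm from the origin, look bored but act as closed discs: push anywhere on them. Any of the five may be one that sticks out
- tube2: one of five alike brown paper tubes, 150 mm long, 36 mm diameter, about 100 g, stiff, lying on the cradle floor. Origin mid-length on its axis, 24 mm above the bench; x along the tube, the other axes turn as it rolls. The ends, 75 mm from the origin, look bored but act as closed discs: push anywhere on them. Any of the five may be one that sticks out
- tube3: one of five alike brown paper tubes, 150 mm long, 36 mm diameter, about 100 g, stiff, lying on the cradle floor. Origin mid-length on its axis, 24 mm above the bench; x along the tube, the other axes turn as it rolls. The ends, 75 mm from the origin, look bored but act as closed discs: push anywhere on them. Any of the five may be one that sticks out
- tube4: one of five alike brown paper tubes, 150 mm long, 36 mm diameter, about 100 g, stiff, lying on the cradle floor. Origin mid-length on its axis, 24 mm above the bench; x along the tube, the other axes turn as it rolls. The ends, 75 mm from the origin, look bored but act as closed discs: push anywhere on them. Any of the five may be one that sticks out
- tube5: one of five alike brown paper tubes, 150 mm long, 36 mm diameter, about 100 g, stiff, lying on the cradle floor. Origin mid-length on its axis, 24 mm above the bench; x along the tube, the other axes turn as it rolls. The ends, 75 mm from the origin, look bored but act as closed discs: push anywhere on them. Any of the five may be one that sticks out
- offcut_a: bystander: short paper tube standing on end, 36 mm diameter, 60 mm high, beside the sliding side, near end; origin at the centre of its underside
- offcut_b: bystander: short wide paper tube standing on end, 48 mm diameter, 45 mm high, beside the sliding side, far end; origin at the centre of its underside
- tape_roll: bystander: roll of brown packing tape lying flat, 100 mm diameter, 48 mm high, left of the cradle; origin at the centre of its underside
- knife: bystander: grey utility knife lying along the left edge of the cradle, 132 x 22 x 20 mm; origin on its underside, near the middle
- carton: bystander: small closed carton 110 x 90 x 70 mm high, left of the cradle; origin at the centre of its underside
- square: bystander: try square lying flat, wooden stock 115 mm long and 16 mm high, steel blade 160 mm; right of the cradle; origin on its underside in the middle of the stock
- glue: bystander: small clear glue jar, 48 mm diameter, 85 mm high, right of the cradle; origin at the centre of its underside
Things that resemble listed ones, but are neither listed nor needed, are in the scene too. Leave any black, blue or turquoise look-alike of the tube1 alone.

How it is judged:
By the outcome, as a careful person would: the job done as asked, in the order asked, and still so for the second after the job is handed in, with the robot touching nothing.
It also fails if it takes over 48 s, if anything falls off the work surface, if the arm or the gripper's body presses on something with over 40 N, if the wrist force passes 120 N, or if a joint passes its speed limit or range.

## Working session

There is one attempt and no reset: what is moved stays moved. The work goes in short steps, Python scripts to look and compute and a shell command to move; the robot and the scene stay as the last step left them, time stands still between calls to the robot, and variables do not carry over. Pictures are saved under pics/ and viewed, at most 10 in all, crops included, and the job is handed in when it is done.

```bash
mkdir -p pics; cat > h.py <<'E'
import numpy as np,cv2
from cell import robot
def cloud(p):
    K=p["intrinsics"];d=p["depth"];v,u=np.mgrid[:400,:640]
    c=np.stack([(u-K[0][2])/K[0][0]*d,(v-K[1][2])/K[1][1]*d,d],-1)
    w=c@np.array(p["attitude"]).T+np.array(p["origin"]); w[d==0]=np.nan
    return w
def px(p,w):
    c=(np.array(w)-p["origin"])@np.array(p["attitude"]); q=np.array(p["intrinsics"])@c; return (q[:2]/q[2]).round().astype(int).tolist()
def save(p,n): cv2.imwrite(f"pics/{n}.png",p["img"][...,::-1])
E
python3 - <<'E'
from h import *
t=robot.read_camera("top");save(t,"top1")
s=robot.read_camera("scene");save(s,"scene1")
print(t["origin"],s["origin"],np.array(robot.get_state()["eef_rot"]).round(2).tolist())
for n in ["tube1","side_angle","cradle","offcut_a","glue","square","knife"]:
    for r in robot.recognise(t,n): print(n,round(r["p"],2),np.round(r["centre"],3),px(t,r["centre"]))
E
```

```text
[0.43171935 0.08024887 1.23792571] [ 1.12617533 -0.47495839  0.70830146] [[-0.93, 0.37, -0.0], [0.37, 0.93, -0.0], [-0.0, -0.0, -1.0]]
tube1 0.96 [0.576 0.012 0.04 ] [350, 182]
tube1 0.92 [0.567 0.046 0.039] [338, 186]
tube1 0.89 [0.615 0.096 0.041] [321, 170]
tube1 0.88 [0.272 0.257 0.033] [268, 290]
tube1 0.78 [0.598 0.513 0.03 ] [180, 181]
tube1 0.64 [0.609 0.129 0.039] [309, 172]
tube1 0.63 [0.605 0.167 0.038] [296, 174]
tube1 0.57 [ 0.438 -0.232  0.033] [436, 228]
side_angle 0.58 [ 0.638 -0.021  0.008] [360, 163]
cradle 0.62 [0.57  0.067 0.008] [331, 186]
offcut_a 0.67 [ 0.546 -0.112  0.046] [394, 191]
offcut_a 0.49 [ 0.746 -0.076  0.024] [377, 125]
glue 0.65 [ 0.708 -0.163  0.086] [411, 132]
square 0.97 [ 0.65  -0.262  0.013] [441, 156]
knife 0.87 [0.503 0.233 0.014] [276, 210]
knife 0.34 [0.642 0.331 0.071] [238, 162]
```

View pics/top1.png

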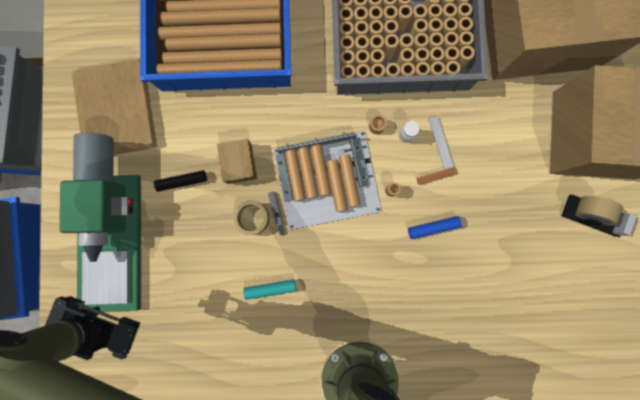

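View pics/scene1.png

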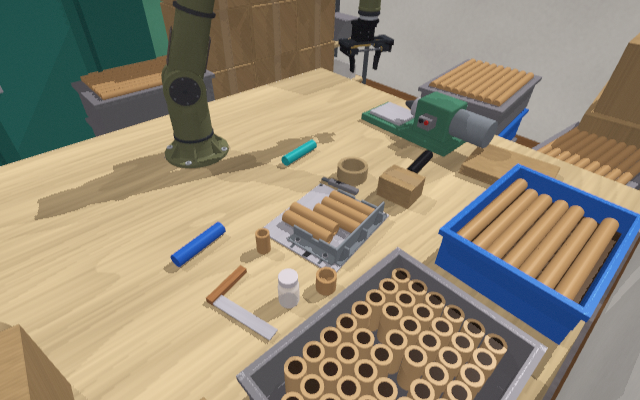

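The five brown tubes lie in the cradle at top-view (296,174), (309,172), (321,170), (338,186) and (350,182). The last two, on the right, stick out. The turquoise (270,289), blue (436,228) and black (180,181) tubes are look-alikes outside the cradle. Next I'll fit the cradle pose and confirm it in a crop.

```bash
cat >> h.py <<'E'
def frame(p):
    """cradle-aligned pose from tube ridge cloud: yaw by sharpest lateral height profile"""
    w=cloud(p);im=p["img"].astype(int);brown=(im[...,0]-im[...,2]>35)
    m=brown&(w[...,2]>.028)&(w[...,2]<.05)&(w[...,0]>.46)&(w[...,0]<.72)&(w[...,1]>-.03)&(w[...,1]<.2)
    n,l,st,ce=cv2.connectedComponentsWithStats(m.astype(np.uint8))
    P=w[m];return P,m
def grid(p,yaw,o,z,n,s=2.2):
    """enlarged rectified view, cradle axes (x up, y left), mm range x -190..130, y -180..160"""
    R=np.array([[np.cos(yaw),-np.sin(yaw)],[np.sin(yaw),np.cos(yaw)]])
    W,H=int(340*s),int(270*s)
    v,u=np.mgrid[:H,:W];cx=(105-v/s)/1000;cy=(160-u/s)/1000
    xy=np.stack([cx,cy],-1)@R.T+o;X=np.dstack([xy,np.full((H,W),z)])
    c=(X-p["origin"])@np.array(p["attitude"]);q=c@np.array(p["intrinsics"]).T
    a=cv2.remap(p["img"],(q[...,0]/q[...,2]).astype(np.float32),(q[...,1]/q[...,2]).astype(np.float32),cv2.INTER_CUBIC)
    for x in range(-150,101,25): cv2.line(a,(0,int((105-x)*s)),(W,int((105-x)*s)),(255,0,0) if x in(75,-75) else (255,255,0),1) if x in(75,-75,0,-150) else None
    for y in (130,100,0,-110,-150): cv2.line(a,(int((160-y)*s),0),(int((160-y)*s),H),(0,0,255),1)
    cv2.imwrite(f"pics/{n}.png",a[...,::-1])
E
python3 - <<'E'
from h import *
from scipy.optimize import minimize
t=robot.read_camera("top");P,m=frame(t);print(len(P),np.nanmax(P[:,2]))
# fit: heights z = 24mm + sqrt(18^2-dy^2), 5 tubes free y, yaw
def res(q):
    c,s=np.cos(q[0]),np.sin(q[0]);lat=-s*(P[:,0]-.59)+c*(P[:,1]-.09)
    d=np.min(np.abs(np.hypot(lat[:,None]-q[1:6],P[:,2:3]-.024-q[6])-.018),1)
    return np.minimum(d,.006).sum()
best=None
for y0 in np.arange(.05,.1,.006):
  for a in (.15,.22,.29):
    r=minimize(res,[a,y0,y0-.039,y0-.077,y0-.116,y0-.154,0],method="Powell",options=dict(maxiter=30))
    if best is None or r.fun<best.fun: best=r
q=best.x;print(best.fun/len(P),q.round(4))
c,s=np.cos(q[0]),np.sin(q[0]);lon=c*(P[:,0]-.59)+s*(P[:,1]-.09);lat=-s*(P[:,0]-.59)+c*(P[:,1]-.09)
for y in q[1:6]:
    k=np.abs(lat-y)<.01;print(round(y,4),np.percentile(lon[k],[0,2,98,100]).round(4))
# stop & floor cloud
w=cloud(t).reshape(-1,3);lo=c*(w[:,0]-.59)+s*(w[:,1]-.09);la=-s*(w[:,0]-.59)+c*(w[:,1]-.09)
k=(abs(la-.0)<.1)&(w[:,2]>.048)&(w[:,2]<.062)&(lo>.05)&(lo<.13);print("stop",k.sum(),np.percentile(lo[k],[2,50,98]),np.percentile(la[k],[1,99]))
yl=(q[1]-.080+q[2]-.041+q[3]-.003+q[4]+.036+q[5]+.074)/5
k=abs(la-q[2])<.012;hx=[np.percentile(lon[np.abs(lat-y)<.01],98)for y in q[1:4]];xl=np.mean(hx)-.075
o=np.array([.59+c*xl-s*yl,.09+s*xl+c*yl]);print("cradle",o,np.degrees(q[0]))
np.save("fr.npy",[q[0],*o]);grid(t,q[0],o,.03,"g1")
E
```

```text
2845 0.048809049003919025
0.0015124632357074016 [ 0.1696  0.078   0.04    0.0014 -0.037  -0.0757 -0.0006]
0.078 [-0.0454 -0.0421  0.1017  0.1237]
0.04 [-0.0457 -0.0429  0.1004  0.1039]
0.0014 [-0.0452 -0.0427  0.1011  0.1247]
-0.037 [-0.1006 -0.0979  0.0463  0.0494]
-0.0757 [-0.0933 -0.0904  0.0527  0.0563]
stop 176 [0.10413965 0.10711225 0.11102616] [-0.09850032  0.09649858]
cradle [0.61596033 0.09294277] 9.717746763499182
```

View pics/g1.png

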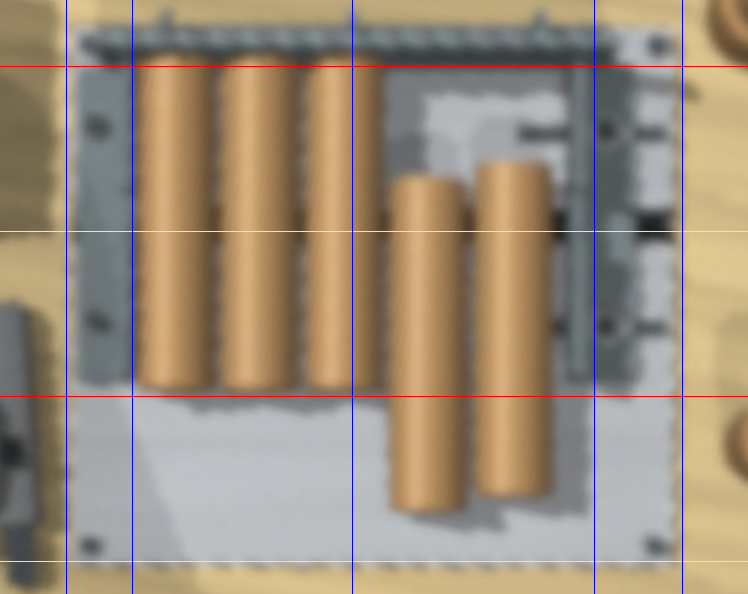

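The crop confirms it: tubes 1–3 are home, and the tubes at crop pixels (427,340) and (515,330) stick out by about 55 and 47 mm. Cradle pose is about (0.619, 0.093), yaw 9.7°. I'll open the fingers to 24 mm so that each finger pushes one tube.

```bash
python3 -m pendant '[{"dy":-60,"hand":24},{"dx":20,"dy":-115},{"dx":45,"dy":-170,"turn":10},{"dx":75,"dy":-223,"turn":20},{"dx":110,"dy":-275,"turn":31.4},{"dx":145,"dy":-325,"turn":31.4},{"dx":175,"dy":-380,"turn":31.4},{"dx":200,"dy":-435,"turn":31.4}]' 20
```

```text
invalid input
```

```bash
python3 -m pendant '[{"dx":0,"dy":-60,"dz":0,"turn":0,"hand":24},{"dx":20,"dy":-115,"dz":0,"turn":0,"hand":24},{"dx":45,"dy":-170,"dz":0,"turn":10,"hand":24},{"dx":75,"dy":-223,"dz":0,"turn":20,"hand":24},{"dx":110,"dy":-275,"dz":0,"turn":30,"hand":24},{"dx":145,"dy":-325,"dz":0,"turn":31.4,"hand":24},{"dx":175,"dy":-380,"dz":0,"turn":31.4,"hand":24},{"dx":200,"dy":-435,"dz":0,"turn":31.4,"hand":24}]' 20
```

```text
t: 1.5
tool_pos: [0.4382, 0.1707, 0.223]
eef_rot: [[-0.985, -0.171, 0.001], [-0.171, 0.985, 0.001], [-0.001, 0.001, -1.0]]
force: [0.6, 0.5, 0.3]
grip_width: 0.025
grip_force: 0.0
```

```bash
python3 -m pendant '[{"dx":12,"dy":-55,"dz":0,"turn":0,"hand":24},{"dx":24,"dy":-110,"dz":-20,"turn":0,"hand":24},{"dx":33,"dy":-158,"dz":-50,"turn":0,"hand":24},{"dx":33,"dy":-158,"dz":-100,"turn":0,"hand":24},{"dx":33,"dy":-158,"dz":-140,"turn":0,"hand":24},{"dx":33,"dy":-158,"dz":-175,"turn":0,"hand":24},{"dx":33,"dy":-158,"dz":-204,"turn":0,"hand":24},{"dx":33,"dy":-158,"dz":-204,"turn":0,"hand":24}]'; python3 - <<'E'
from h import *
a,x,y=np.load("fr.npy");t=robot.read_camera("top");grid(t,a,np.array([.619,.0934]),.03,"g2")
E
```

```text
t: 2.5
tool_pos: [0.4683, 0.0142, 0.017]
eef_rot: [[-0.985, -0.171, -0.004], [-0.171, 0.985, -0.001], [0.005, -0.0, -1.0]]
force: [-0.5, 0.7, 0.2]
grip_width: 0.0241
grip_force: 0.0
```

View pics/g2.png

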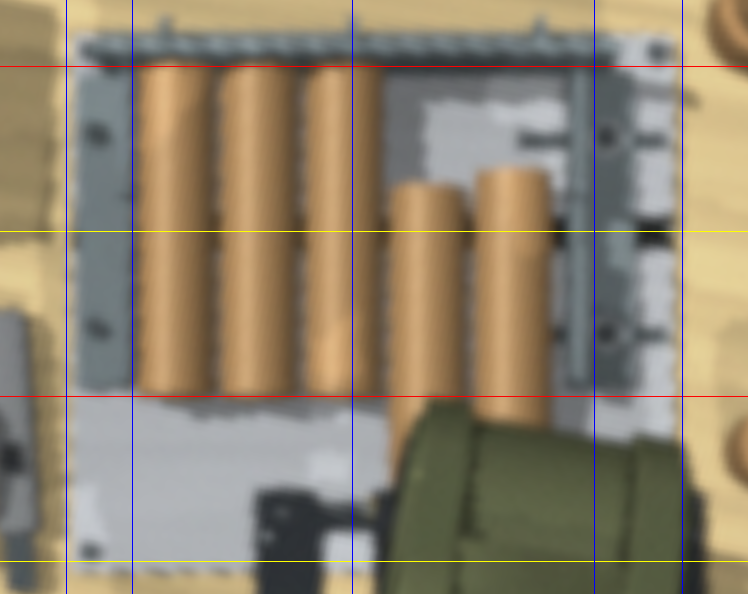

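Tubes 1–3 line up with the stop line, so the frame holds. The hand (about (400,520)) is behind the two ends. Pushing now.

```bash
python3 -m pendant '[{"dx":12,"dy":0,"dz":0,"turn":0,"hand":24},{"dx":24,"dy":2,"dz":0,"turn":0,"hand":24},{"dx":34,"dy":4,"dz":0,"turn":0,"hand":24},{"dx":44,"dy":5.5,"dz":0,"turn":0,"hand":24},{"dx":53.5,"dy":7,"dz":0,"turn":0,"hand":24},{"dx":61.5,"dy":8.5,"dz":0,"turn":0,"hand":24},{"dx":67,"dy":9.5,"dz":0,"turn":0,"hand":24},{"dx":71,"dy":10,"dz":0,"turn":0,"hand":24}]'; python3 -m pendant '[{"dx":1,"dy":0.2,"dz":0,"turn":0,"hand":24},{"dx":2,"dy":0.3,"dz":0,"turn":0,"hand":24},{"dx":2,"dy":0.3,"dz":0,"turn":0,"hand":24}]'
```

```text
t: 3.55
tool_pos: [0.5415, 0.0245, 0.0185]
eef_rot: [[-0.985, -0.171, -0.0], [-0.171, 0.985, 0.0], [0.0, 0.0, -1.0]]
force: [-2.5, -0.8, 2.2]
grip_width: 0.024
grip_force: 1.4
t: 3.92
tool_pos: [0.5419, 0.0246, 0.0184]
eef_rot: [[-0.985, -0.171, -0.003], [-0.171, 0.985, 0.0], [0.003, 0.001, -1.0]]
force: [-7.0, -1.1, 4.7]
grip_width: 0.024
grip_force: 2.9
```

```bash
python3 -m pendant '[{"dx":1.5,"dy":0.3,"dz":0,"turn":0,"hand":24},{"dx":3,"dy":0.5,"dz":0,"turn":0,"hand":24},{"dx":3,"dy":0.5,"dz":0,"turn":0,"hand":24}]';python3 - <<'E'
from h import *
a,x,y=np.load("fr.npy");t=robot.read_camera("top");grid(t,a,np.array([.619,.0934]),.03,"g3")
E
```

```text
t: 4.3
tool_pos: [0.5419, 0.0246, 0.0181]
eef_rot: [[-0.985, -0.171, -0.009], [-0.171, 0.985, -0.0], [0.009, 0.001, -1.0]]
force: [-12.8, -1.2, 10.1]
grip_width: 0.0239
grip_force: 6.6
```

View pics/g3.png

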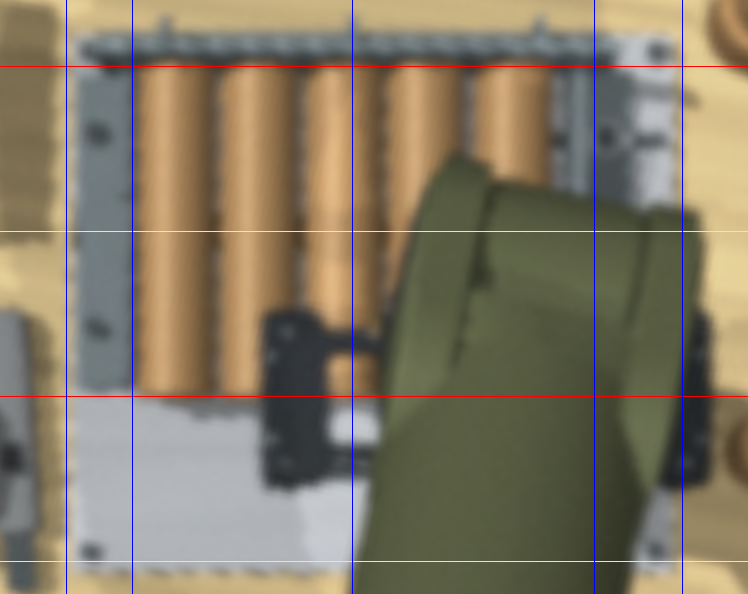

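Both tubes now show their far ends on the stop line (y row 66), and the force is rising with no further movement, so they are home. Backing off, then moving to the outside of the sliding angle.

```bash
python3 -m pendant '[{"dx":-12,"dy":-2,"dz":0,"turn":0,"hand":24},{"dx":-25,"dy":-4,"dz":0,"turn":0,"hand":24},{"dx":-25,"dy":-4,"dz":45,"turn":0,"hand":24},{"dx":-20,"dy":-10,"dz":90,"turn":0,"hand":10},{"dx":25,"dy":-30,"dz":100,"turn":0,"hand":0},{"dx":70,"dy":-55,"dz":100,"turn":0,"hand":0},{"dx":96,"dy":-66,"dz":90,"turn":0,"hand":0},{"dx":96,"dy":-66,"dz":80,"turn":0,"hand":0}]'; python3 - <<'E'
from h import *
a,x,y=np.load("fr.npy");o=np.array([.619,.0934]);c,s=np.cos(a),np.sin(a)
s_=robot.get_state();d=np.array(s_["tool_pos"][:2])-o;print("tool cradle",c*d[0]+s*d[1],-s*d[0]+c*d[1])
for n in("scene","top"):
    w=cloud(robot.read_camera(n)).reshape(-1,3);lo=c*(w[:,0]-o[0])+s*(w[:,1]-o[1]);la=-s*(w[:,0]-o[0])+c*(w[:,1]-o[1])
    k=(lo>-.065)&(lo<.065)&(la<-.092)&(la>-.125)&(w[:,2]>.030)&(w[:,2]<.043);print(n,"leg top y",k.sum(),np.percentile(la[k],[5,50,95]).round(4),"x",np.percentile(lo[k],[2,98]).round(3))
E
```

```text
t: 5.35
tool_pos: [0.6434, -0.0422, 0.0981]
eef_rot: [[-0.985, -0.17, 0.002], [-0.17, 0.985, -0.001], [-0.001, -0.002, -1.0]]
force: [-0.9, -0.2, -0.1]
grip_width: 0.0004
grip_force: 0.0
tool cradle 0.0011887235954197058 -0.1377462313719903
scene leg top y 137 [-0.1062 -0.1043 -0.0998] x [-0.054  0.062]
top leg top y 43 [-0.1047 -0.1023 -0.1002] x [-0.034  0.05 ]
```

```bash
python3 -m pendant '[{"dx":0,"dy":0,"dz":-30,"turn":0,"hand":0},{"dx":0,"dy":0,"dz":-55,"turn":0,"hand":0},{"dx":0,"dy":0,"dz":-72,"turn":0,"hand":0},{"dx":0,"dy":0,"dz":-79,"turn":0,"hand":0},{"dx":0,"dy":0,"dz":-79,"turn":0,"hand":0}]'; python3 -m pendant '[{"dx":-1,"dy":6,"dz":0,"turn":0,"hand":0},{"dx":-2,"dy":12,"dz":0,"turn":0,"hand":0},{"dx":-2.7,"dy":16,"dz":0,"turn":0,"hand":0},{"dx":-3.4,"dy":20,"dz":0,"turn":0,"hand":0},{"dx":-4,"dy":23,"dz":0,"turn":0,"hand":0},{"dx":-4.4,"dy":26,"dz":0,"turn":0,"hand":0},{"dx":-4.9,"dy":29,"dz":0,"turn":0,"hand":0}]'
```

```text
t: 6.08
tool_pos: [0.6422, -0.0404, 0.0198]
eef_rot: [[-0.985, -0.172, 0.0], [-0.172, 0.985, 0.0], [-0.0, 0.0, -1.0]]
force: [-0.0, 0.2, 0.9]
grip_width: 0.0
grip_force: 0.0
t: 6.95
tool_pos: [0.6375, -0.0123, 0.0197]
eef_rot: [[-0.985, -0.171, 0.0], [-0.171, 0.985, -0.001], [-0.0, -0.001, -1.0]]
force: [0.2, -1.7, 0.4]
grip_width: 0.0003
grip_force: 1.1
```

```bash
python3 -m pendant '[{"dx":-0.3,"dy":1.5,"dz":0,"turn":0,"hand":0},{"dx":-0.5,"dy":3,"dz":0,"turn":0,"hand":0},{"dx":-0.7,"dy":4,"dz":0,"turn":0,"hand":0},{"dx":-0.7,"dy":4,"dz":0,"turn":0,"hand":0}]'; python3 -m pendant '[{"dx":-0.2,"dy":1,"dz":0,"turn":0,"hand":0},{"dx":-0.3,"dy":2,"dz":0,"turn":0,"hand":0},{"dx":-0.3,"dy":2,"dz":0,"turn":0,"hand":0}]';  python3 -m pendant '[{"dx":-0.2,"dy":1,"dz":0,"turn":0,"hand":0},{"dx":-0.3,"dy":2,"dz":0,"turn":0,"hand":0},{"dx":-0.3,"dy":2,"dz":0,"turn":0,"hand":0}]'
```

```text
t: 7.45
tool_pos: [0.6368, -0.0082, 0.0197]
eef_rot: [[-0.985, -0.171, 0.0], [-0.171, 0.985, -0.0], [-0.0, -0.001, -1.0]]
force: [1.0, -3.3, 1.3]
grip_width: 0.0007
grip_force: 1.6
t: 7.82
tool_pos: [0.6364, -0.0055, 0.0197]
eef_rot: [[-0.985, -0.171, 0.0], [-0.171, 0.985, 0.0], [-0.0, 0.0, -1.0]]
force: [1.5, -3.3, 1.7]
grip_width: 0.0006
grip_force: 1.5
t: 8.2
tool_pos: [0.636, -0.0034, 0.0196]
eef_rot: [[-0.985, -0.172, -0.0], [-0.172, 0.985, 0.0], [0.0, 0.0, -1.0]]
force: [0.1, -3.3, 2.4]
grip_width: 0.0004
grip_force: 1.5
```

Still sliding at about 3 N, so I'll continue until the force climbs.

```bash
python3 -m pendant '[{"dx":-0.2,"dy":1,"dz":0,"turn":0,"hand":0},{"dx":-0.3,"dy":2,"dz":0,"turn":0,"hand":0},{"dx":-0.3,"dy":2,"dz":0,"turn":0,"hand":0}]'; python3 -m pendant '[{"dx":-0.2,"dy":1,"dz":0,"turn":0,"hand":0},{"dx":-0.3,"dy":2,"dz":0,"turn":0,"hand":0},{"dx":-0.3,"dy":2,"dz":0,"turn":0,"hand":0}]'
```

```text
t: 8.57
tool_pos: [0.6357, -0.0014, 0.0195]
eef_rot: [[-0.985, -0.172, -0.0], [-0.172, 0.985, 0.0], [0.0, 0.0, -1.0]]
force: [0.5, -3.8, 1.1]
grip_width: 0.0002
grip_force: 1.5
t: 8.95
tool_pos: [0.6354, 0.0005, 0.0195]
eef_rot: [[-0.985, -0.172, -0.0], [-0.172, 0.985, 0.0], [0.0, 0.0, -1.0]]
force: [0.1, -2.8, 2.7]
grip_width: 0.0006
grip_force: 1.7
```

```bash
python3 -m pendant '[{"dx":-0.2,"dy":1,"dz":0,"turn":0,"hand":0},{"dx":-0.3,"dy":2,"dz":0,"turn":0,"hand":0},{"dx":-0.3,"dy":2,"dz":0,"turn":0,"hand":0}]'; python3 - <<'E'
from h import *
a,x,y=np.load("fr.npy");t=robot.read_camera("top");grid(t,a,np.array([.619,.0934]),.03,"g4");s=robot.read_camera("scene");cv2.imwrite("pics/s4.png",cv2.resize(s["img"][180:280,250:410,::-1],(800,500),interpolation=cv2.INTER_CUBIC))
E
```

```text
t: 9.32
tool_pos: [0.6353, 0.0006, 0.0196]
eef_rot: [[-0.985, -0.17, 0.001], [-0.17, 0.985, -0.002], [-0.0, -0.002, -1.0]]
force: [1.3, -7.4, 1.2]
grip_width: 0.0001
grip_force: 3.1
```

View pics/s4.png

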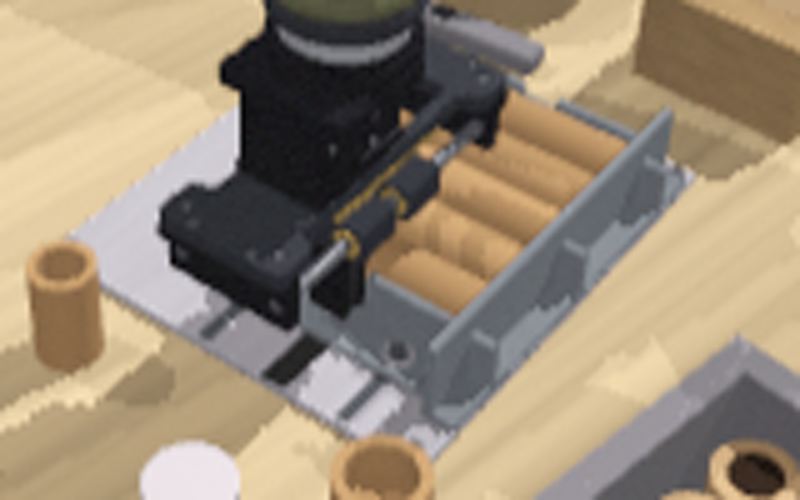

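The picture shows the angle up against the tubes and the five tubes touching (row from (440,280) to (560,110)). It no longer moves and the force has risen to 7 N. One firmer nudge, then I'll retreat and check.

```bash
python3 -m pendant '[{"dx":-0.3,"dy":2,"dz":0,"turn":0,"hand":0},{"dx":-0.6,"dy":3.5,"dz":0,"turn":0,"hand":0},{"dx":-0.6,"dy":3.5,"dz":0,"turn":0,"hand":0}]'; python3 -m pendant '[{"dx":0.7,"dy":-4,"dz":0,"turn":0,"hand":0},{"dx":2,"dy":-12,"dz":0,"turn":0,"hand":0},{"dx":5,"dy":-30,"dz":0,"turn":0,"hand":0},{"dx":5,"dy":-30,"dz":40,"turn":0,"hand":0},{"dx":5,"dy":-30,"dz":100,"turn":0,"hand":0},{"dx":-20,"dy":-80,"dz":140,"turn":0,"hand":0},{"dx":-50,"dy":-130,"dz":150,"turn":0,"hand":0},{"dx":-80,"dy":-180,"dz":150,"turn":0,"hand":0}]';python3 -m pendant '[{"dx":-20,"dy":-50,"dz":0,"turn":0,"hand":0},{"dx":-40,"dy":-100,"dz":0,"turn":0,"hand":0},{"dx":-40,"dy":-100,"dz":0,"turn":0,"hand":0}]'; python3 - <<'E'
from h import *
a,x,y=np.load("fr.npy");t=robot.read_camera("top");o=np.array([.619,.0934]);grid(t,a,o,.03,"g5")
P,m=frame(t);c,s=np.cos(a),np.sin(a);d=P[:,:2]-o;lo=c*d[:,0]+s*d[:,1];la=-s*d[:,0]+c*d[:,1]
for y in (.082,.046,.010,-.026,-.062):
    k=abs(la-y)<.01;print(y,np.percentile(lo[k],[1,50,98]).round(4))
E
```

```text
t: 9.8
tool_pos: [0.6353, 0.0008, 0.0196]
eef_rot: [[-0.986, -0.169, 0.002], [-0.169, 0.986, -0.006], [-0.001, -0.006, -1.0]]
force: [1.5, -11.7, -0.8]
grip_width: 0.0005
grip_force: 5.6
t: 10.8
tool_pos: [0.5544, -0.1763, 0.1712]
eef_rot: [[-0.985, -0.172, 0.003], [-0.172, 0.985, 0.0], [-0.003, -0.0, -1.0]]
force: [0.8, -1.3, -0.6]
grip_width: 0.0003
grip_force: 0.0
t: 11.18
tool_pos: [0.5111, -0.2803, 0.17]
eef_rot: [[-0.987, -0.162, -0.0], [-0.162, 0.987, -0.002], [0.001, -0.002, -1.0]]
force: [-0.1, 0.4, 0.1]
grip_width: 0.0003
grip_force: 0.0
0.082 [-0.0737  0.0002  0.0724]
0.046 [-0.0735 -0.0011  0.0714]
0.01 [-0.0731 -0.0001  0.0715]
-0.026 [-0.0731 -0.0006  0.0717]
-0.062 [-0.0741  0.0002  0.0722]
```

View pics/g5.png

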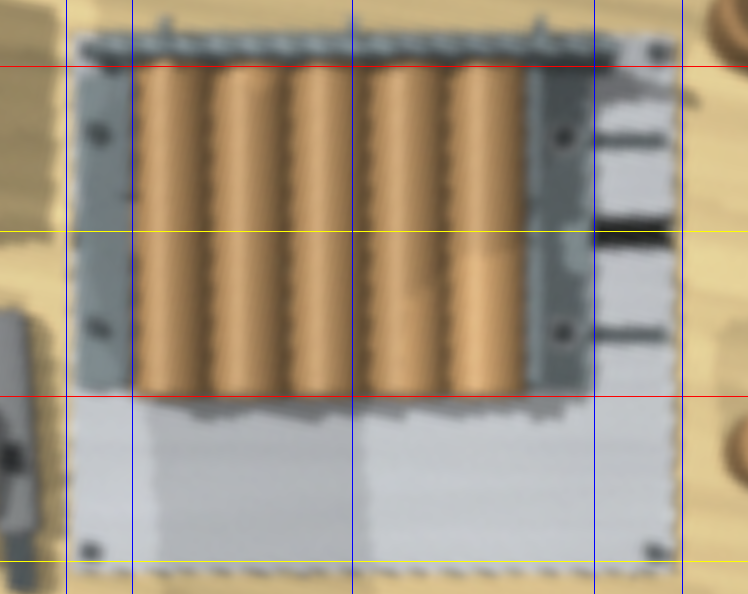

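All five tubes sit between the stop line (row 66) and the home line (row 396). They are packed from the fixed wall (column 133) to the angle (column 527), with no gaps.

```bash
python3 -c "
from cell import robot
print(robot.sign_off())"
```

```text
the job is handed in; nothing more can be done
None
```

The job is handed in: both protruding tubes were pushed home first, then the side angle was pushed in. The last top view shows all five tubes on the end stop and packed with no gaps; the run took about 11 s of the 48 s allowed.

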